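# Gauge the desk spindle's thread with pitch leaves

## Robot

A 6-joint arm with a two-finger parallel gripper is mounted at the origin on the work surface. World frame = base frame: x ahead of the robot, y to its left, z up, the work surface at z = 0. Lengths are in m, angles in rad, forces in N, time in s.
With the tool pointing down it reaches from about 0.375 to 0.975 m from the base axis. Payload 3.8 kg.
Tool frame: the origin (TCP) lies at the very end of the fingers, on their centre line; the grasp point (between the pads) lies 19 mm behind it (bot.pinch_z is the distance from the TCP to the grasp point, in m); x points along the fingers, y is the direction in which the jaws open and shut, and the axes are right-handed (so a half turn about x gives the same grasp; the last joint's range is limited). The gripper opens to 85 mm and grips with 20 to 120 N. Pads are 22 mm wide; open, the fingers measure 114 mm over their backs; the gripper's body (76 mm by 85 mm) begins 54 mm behind the grasp point. The pads swing forward as they close: fully open they stand 13 mm farther back than shut.
Start: joints at [-0.037, 0.264, 1.604, -0, 1.274, -0.037], TCP at [0.675, -0, 0.231] pointing down, gripper open.
Joint ranges: [-2.63, 2.63], [-0.94, 2.18], [0.31, 2.57], [-1.31, 4.45], [0, 2.66], [-2.55, 2.55]. Speed limits (rad/s): [2.57, 2.57, 3.14, 3.14, 3.14, 3.14].

## Interface

Orientations are given as a rotation vector (axis times angle).
In Python, from workcell import monitor, imaging, finish_job, bot gives the robot as it stands.
- The arm moves only by the tool jog_arm, never from a script. Its argument "rows" is a list of rows, each a list of 7 numbers: the shift along the tool's x, y, z in m, then the turn, a rotation vector about the tool's x, y, z in rad, then the opening in per cent of the stroke, from 0 (shut) to 100 (fully open). A call has 1 to 20 rows; each row is the pose to reach, as a shift and turn from the pose measured when the call began, along the tool's axes at that moment; what a row does not reach only later rows make up. A row lasts 1/10 s, in which the tool goes at most 50 mm and 8.59 degrees, less where a joint would pass 70% of its speed; a pose out of reach is approached as far as the arm can. A call with a gripper value outside its range is refused whole. The fingers move at their own pace and stop on an object; "force" is the grip in N (left out, the last holds). Time passes only in rows, so rows that repeat a pose let the fingers close. It gives the time, the measured TCP pose, the force and the opening at its end, in the units of the state.
- monitor.read_state(): the state, without advancing time (a new reading comes with each control period).
- imaging.read_camera(name): name is "scene" or "side" or "wrist"; returns the picture (400x640x3 uint8, blue, green, red); there is no depth.
- imaging.camera_params(name): a dict with "fx", "fy", "cx", "cy" (pixels), "T" (4x4, takes a point from camera to world coordinates); the wrist camera has in their place "T_tool_cam" (4x4, takes a point from camera to tool coordinates, whose origin is the TCP and whose axes are the tool frame's). Camera axes: x right, y down, z forward; pixel columns grow to the right and rows downward; lengths in m; the calibration is good to about 2 mm. A picture is of the moment at which its call begins: read the wrist's pose just before it. camera_params takes no time and is no camera call.
- finish_job(): hands the job in, once; it reports no verdict.
The state is a dict: "time": time; "q": joint angles; "joint_vel": joint speeds; "joint_torque": joint torques, N m; "tool_pos": TCP position; "tcp_rot": TCP orientation; "wrist_force": force on the tool from outside, world axes, zero at the start; "torque": the same for the moment, N m; "width": opening from 0.0 (shut) to 1.0 (fully open).
Only numpy, scipy, OpenCV 4.12 (cv2) and the standard library are available. Lean on these libraries where they do the work, as an engineer would, in place of code of your own. Each camera call takes 0.05 s, during which the arm holds its last target. There are 200 camera calls.

## Task

Find the pitch-gauge leaf that fits the front threaded spindle on the stand: lay the leaves, one at a time, flat on the white shelf and slide the teeth gently into the thread (never more than 20 N on the teeth), feeling along the spindle for the grooves. Leave the leaf that seats fully lying on the shelf, meshed home in the thread, and have the other two lying flat on the cork mat. Leave the flask, phone and mug where they are.

Things in the scene. Friction and masses are not known exactly. Their poses are not given: they have to be found in the camera images.
- stand: beech stand, fixed, carrying three steel threaded spindles (32 mm outside diameter) along y, axes 25 mm above the desk, at x = 0 (front), 56 and 112 mm (spares); they cannot move. Origin on the desk top under the front spindle's middle; x from the shelf to the spindles, roughly away from the robot, z up. Uprights at y = +-101 to 129 mm, up to 53 mm high.
- shelf (a point): centre of the top of the stand's flat white shelf, 22 mm above the desk, on the robot's side of the front spindle (stand x = -55 mm). The shelf is 74 mm (x) by 200 mm (y): stand x -92 to -18 mm. Axes as the stand's.
- front_mid (a point): point on the axis of the front spindle (the one to gauge), midway along it, 25 mm above the desk; axes as the stand's. The thread runs 70 mm or more each way in y: ring grooves 4.5 mm deep (crest radius 16, root 11.5 mm), sloping flanks 2.1 mm wide. The three spindles' pitches are 8, 10 and 12 mm; which lies in front, and where its grooves lie along y, differ at each start.
- mat: cork mat, fixed flat on the desk, 115 (x) x 310 (y) x 3 mm; origin at the centre of its underside. The three leaves start on it, side by side along y, about 90 mm apart.
- grip_a (a point): centre of the blue upright square handle, 16 x 16 x 40 mm, of gauge leaf a: a loose flat aluminium plate 48 (x) x 56 (y) x 6 mm, about 85 g. This point is 26 mm above the plate's underside; the handle starts on the plate's top; the plate reaches 14 mm behind it (-x) and 34 mm ahead. Axes: x towards the teeth, y along the comb, z up.
- tip_a (a point): middle of the line of tooth tips of leaf a, 38.5 mm ahead (+x) of grip_a and 3 mm above the plate's underside; same axes. Meshed home in the front spindle it is 11.5 mm from the spindle's axis (stand x = -11.5 mm); a leaf that does not fit, held square, stays at least 3 mm short of that, at about 15 to 16 mm.
- comb_a: the 6 steel teeth of leaf a, pitch 8 mm, 4.5 mm deep, on the plate's +x edge, 1 mm clear of whatever the plate lies on, 0.4 mm free each side in the grooves that they fit; origin at the centre of the plate's underside, 10 mm ahead (+x) of the handle; same axes. Bears at most 20 N.
- grip_b (a point): centre of the yellow upright square handle, 16 x 16 x 40 mm, of gauge leaf b: a loose flat aluminium plate 48 (x) x 56 (y) x 6 mm, about 85 g. This point is 26 mm above the plate's underside; the handle starts on the plate's top; the plate reaches 14 mm behind it (-x) and 34 mm ahead. Axes: x towards the teeth, y along the comb, z up.
- tip_b (a point): middle of the line of tooth tips of leaf b, 38.5 mm ahead (+x) of grip_b and 3 mm above the plate's underside; same axes. Meshed home in the front spindle it is 11.5 mm from the spindle's axis (stand x = -11.5 mm); a leaf that does not fit, held square, stays at least 3 mm short of that, at about 15 to 16 mm.
- comb_b: the 5 steel teeth of leaf b, pitch 10 mm, 4.5 mm deep, on the plate's +x edge, 1 mm clear of whatever the plate lies on, 0.4 mm free each side in the grooves that they fit; origin at the centre of the plate's underside, 10 mm ahead (+x) of the handle; same axes. Bears at most 20 N.
- grip_c (a point): centre of the red upright square handle, 16 x 16 x 40 mm, of gauge leaf c: a loose flat aluminium plate 48 (x) x 56 (y) x 6 mm, about 85 g. This point is 26 mm above the plate's underside; the handle starts on the plate's top; the plate reaches 14 mm behind it (-x) and 34 mm ahead. Axes: x towards the teeth, y along the comb, z up.
- tip_c (a point): middle of the line of tooth tips of leaf c, 38.5 mm ahead (+x) of grip_c and 3 mm above the plate's underside; same axes. Meshed home in the front spindle it is 11.5 mm from the spindle's axis (stand x = -11.5 mm); a leaf that does not fit, held square, stays at least 3 mm short of that, at about 15 to 16 mm.
- comb_c: the 4 steel teeth of leaf c, pitch 12 mm, 4.5 mm deep, on the plate's +x edge, 1 mm clear of whatever the plate lies on, 0.4 mm free each side in the grooves that they fit; origin at the centre of the plate's underside, 10 mm ahead (+x) of the handle; same axes. Bears at most 20 N.
- flask: black drinking flask, bystander, 70 mm diameter, 250 mm tall, loose; origin at the centre of its underside.
- phone: black phone lying flat, bystander, 72 x 148 x 8 mm, loose; origin at the centre of its underside.
- mug: white mug, bystander, 80 mm diameter, 90 mm tall, loose; origin at the centre of its underside.

How it is judged:
At the end, for the whole second after the job is handed in: One leaf flat on the shelf (0.09 rad), meshed: tips within 1.6 mm of root depth (stand x over -13.1 mm), within 45 mm of the spindle's middle, square to it within 0.06 rad; the other two flat on the cork mat, plate centres over it; all released and at rest (((x of tip_a in the frame of stand between -0.0131 and -0.0095 m and y of tip_a in the frame of stand between -0.045 and 0.045 m and z of tip_a in the frame of stand between 0.022 and 0.029 m and angle between each of tip_a, comb_b, comb_c's own z axis and vertical below 0.09 rad and angle between the y axis of tip_a and the y axis of stand, either way round below 0.06 rad and x of comb_b in the frame of mat between -0.06 and 0.06 m and y of comb_b in the frame of mat between -0.155 and 0.155 m and z of comb_b in the frame of mat between 0.001 and 0.006 m and x of comb_c in the frame of mat between -0.06 and 0.06 m and y of comb_c in the frame of mat between -0.155 and 0.155 m and z of comb_c in the frame of mat between 0.001 and 0.006 m) or (x of tip_b in the frame of stand between -0.0131 and -0.0095 m and y of tip_b in the frame of stand between -0.045 and 0.045 m and z of tip_b in the frame of stand between 0.022 and 0.029 m and angle between each of tip_b, comb_a, comb_c's own z axis and vertical below 0.09 rad and angle between the y axis of tip_b and the y axis of stand, either way round below 0.06 rad and x of comb_a in the frame of mat between -0.06 and 0.06 m and y of comb_a in the frame of mat between -0.155 and 0.155 m and z of comb_a in the frame of mat between 0.001 and 0.006 m and x of comb_c in the frame of mat between -0.06 and 0.06 m and y of comb_c in the frame of mat between -0.155 and 0.155 m and z of comb_c in the frame of mat between 0.001 and 0.006 m) or (x of tip_c in the frame of stand between -0.0131 and -0.0095 m and y of tip_c in the frame of stand between -0.045 and 0.045 m and z of tip_c in the frame of stand between 0.022 and 0.029 m and angle between each of tip_c, comb_a, comb_b's own z axis and vertical below 0.09 rad and angle between the y axis of tip_c and the y axis of stand, either way round below 0.06 rad and x of comb_a in the frame of mat between -0.06 and 0.06 m and y of comb_a in the frame of mat between -0.155 and 0.155 m and z of comb_a in the frame of mat between 0.001 and 0.006 m and x of comb_b in the frame of mat between -0.06 and 0.06 m and y of comb_b in the frame of mat between -0.155 and 0.155 m and z of comb_b in the frame of mat between 0.001 and 0.006 m)) and linear speed of each of comb_a, comb_b, comb_c below 0.02 m/s and contact force between each of comb_a, comb_b, comb_c and the fingers below 0.1 N); the robot touches nothing.
It fails at once if the teeth of a leaf bear more than 20 N (contact force between any of comb_a, comb_b, comb_c and anything else above 20 N).
It fails at once if the flask is pushed more than 30 mm or tipped over (distance of flask from where it was at the start of the episode above 0.03 m or angle between flask's own z axis and vertical above 0.5 rad).
It fails at once if the phone is pushed more than 30 mm or tipped over (distance of phone from where it was at the start of the episode above 0.03 m or angle between phone's own z axis and vertical above 0.5 rad).
It fails at once if the mug is pushed more than 30 mm or tipped over (distance of mug from where it was at the start of the episode above 0.03 m or angle between mug's own z axis and vertical above 0.5 rad).
It also fails if it takes over 72 s, if anything falls off the work surface, if the arm or the gripper's body presses on something with over 40 N, if the wrist force passes 120 N, or if a joint passes its speed limit or range.

## Working session

There is one attempt and no reset: what is moved stays moved. The work goes in short steps, Python scripts to look and compute and a tool call to move; the robot and the scene stay as the last step left them, time stands still between calls to the robot, and variables do not carry over. Pictures are saved under pics/ and viewed, about 8 in all and at most 12, crops included, and the job is handed in when it is done.

Besides the shell and the picture viewer there is one more tool, called after "Call:" as name(argument=value, ...), one argument or row to a line, values as JSON. jog_arm: Moves the arm, as the interface text tells. Its arguments: {"type":"object","properties":{"rows":{"type":"array","items":{"type":"array","items":{"type":"number"}}},"force":{"type":"number"}},"required":["rows"]}

```bash
ls; mkdir -p pics; python3 - <<'E'
from workcell import monitor, imaging, bot
import cv2,numpy as np
np.set_printoptions(precision=4,suppress=True)
s=monitor.read_state(); print(s); print([a for a in dir(bot) if a[0]!='_'])
ims={}
for n in ["scene","side","wrist"]:
    im=imaging.read_camera(n); cv2.imwrite(f"pics/{n}0.png",im); p=imaging.camera_params(n); print(n,p)
E
```

```text
pics
{'time': 0.0, 'q': array([-0.0369,  0.2648,  1.6054, -0.    ,  1.2737, -0.0369]), 'joint_vel': array([-0.0001, -0.0002, -0.0003, -0.0005,  0.0009,  0.0014]), 'joint_torque': array([  0.0006, -51.5121, -36.7309,  -0.    ,   0.0131,   0.    ]), 'tool_pos': array([0.6743, 0.    , 0.2299]), 'tcp_rot': array([ 1.2082,  1.2109, -1.2108]), 'wrist_force': array([-0.0941, -0.042 , -1.094 ]), 'torque': array([ 0.0368, -0.033 ,  0.0375]), 'width': 1.0051386483278857}
['MotionError', 'pinch_z']
scene {'fx': 465.5385402024263, 'fy': 465.5385402024263, 'cx': 314.6632086340614, 'cy': 194.73619348915915, 'T': array([[-0.3637,  0.637 , -0.6796,  1.4226],
       [ 0.9315,  0.2462, -0.2677,  0.3664],
       [-0.0032, -0.7305, -0.6829,  0.9319],
       [ 0.    ,  0.    ,  0.    ,  1.    ]])}
side {'fx': 376.5832603261265, 'fy': 376.5832603261265, 'cx': 321.38004723136504, 'cy': 205.9126139380981, 'T': array([[ 0.7058, -0.3531,  0.6141, -0.0938],
       [-0.7084, -0.3617,  0.6061, -0.6165],
       [ 0.0081, -0.8629, -0.5054,  0.5802],
       [ 0.    ,  0.    ,  0.    ,  1.    ]])}
wrist {'fx': 282.639361021074, 'fy': 282.639361021074, 'cx': 318.2218817684638, 'cy': 199.11822939729225, 'T_tool_cam': array([[ 0.0003, -0.3072,  0.9516, -0.1406],
       [ 1.    ,  0.0008, -0.0001,  0.0003],
       [-0.0007,  0.9516,  0.3072, -0.0801],
       [ 0.    ,  0.    ,  0.    ,  1.    ]])}
```

```bash
python3 - <<'E'
import cv2,numpy as np
a=[cv2.resize(cv2.imread(f"pics/{n}0.png"),(480,300),interpolation=cv2.INTER_AREA) for n in ["scene","side","wrist"]]
a=cv2.imread("pics/scene0.png");b=cv2.imread("pics/wrist0.png");
cv2.imwrite("pics/m0.png",cv2.resize(np.vstack([a[40:340],b[100:400]]),(640,600)))
E
```

```text
(no output)
```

View pics/m0.png

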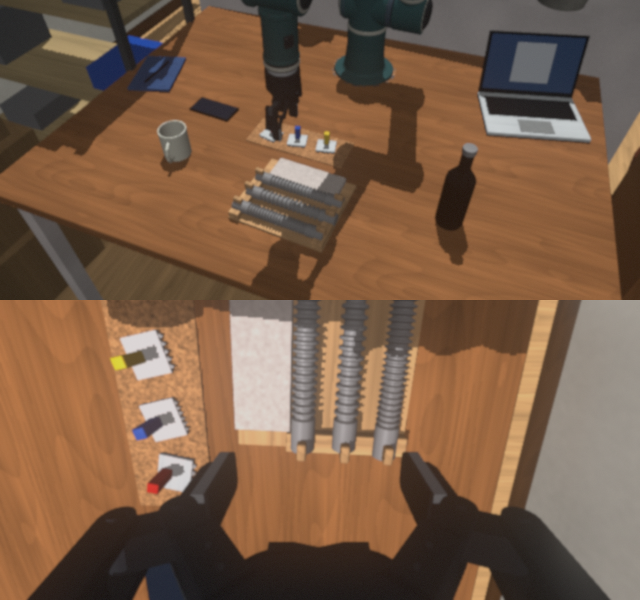

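View pics/side0.png

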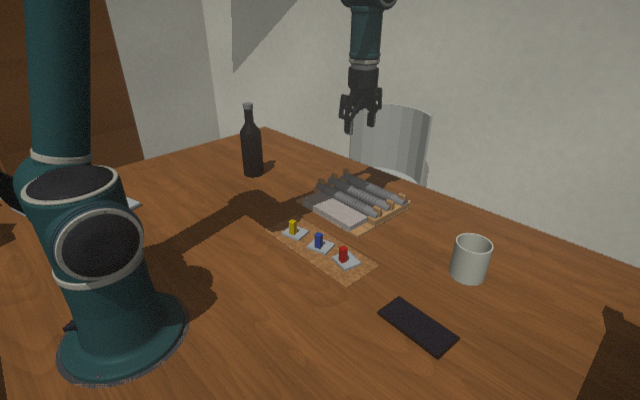

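The camera shows the leaves on the mat (yellow at +y, blue in the middle, red at -y), with the stand beyond them and the shelf on the robot's side. In the wrist picture the spindle threads can be counted. Next I'll localise the leaves and the stand.

```bash
cat > h.py <<'E'
from workcell import monitor, imaging, bot
import cv2,numpy as np
from scipy.spatial.transform import Rotation as R
np.set_printoptions(precision=4,suppress=True)
def snap(n,f):
    s=monitor.read_state(); im=imaging.read_camera(n); p=imaging.camera_params(n)
    if n=="wrist":
        T=np.eye(4);T[:3,:3]=R.from_rotvec(s['tcp_rot']).as_matrix();T[:3,3]=s['tool_pos'];T=T@p['T_tool_cam']
    else: T=p['T']
    cv2.imwrite(f"pics/{f}.png",im); np.savez(f"pics/{f}.npz",T=T,k=[p['fx'],p['fy'],p['cx'],p['cy']])
    return im,T,(p['fx'],p['fy'],p['cx'],p['cy'])
def load(f):
    d=np.load(f"pics/{f}.npz"); return cv2.imread(f"pics/{f}.png"),d['T'],d['k']
def ray(px,T,k,z):
    px=np.atleast_2d(px).astype(float)
    d=np.c_[(px[:,0]-k[2])/k[0],(px[:,1]-k[3])/k[1],np.ones(len(px))]@T[:3,:3].T
    o=T[:3,3]; return o+d*((z-o[2])/d[:,2])[:,None]
def proj(P,T,k):
    c=(np.atleast_2d(P)-T[:3,3])@T[:3,:3]; return np.c_[k[0]*c[:,0]/c[:,2]+k[2],k[1]*c[:,1]/c[:,2]+k[3]]
def masks(im):
    h=cv2.cvtColor(im,cv2.COLOR_BGR2HSV)
    return dict(a=cv2.inRange(h,(105,120,40),(130,255,255)),b=cv2.inRange(h,(22,150,90),(35,255,255)),
      c=cv2.inRange(h,(0,180,60),(6,255,255))|cv2.inRange(h,(174,180,60),(180,255,255)),
      w=cv2.inRange(h,(0,0,120),(180,60,255)))
def comps(m,amin=80):
    n,l,st,c=cv2.connectedComponentsWithStats(m)
    return [(st[i],c[i],(l==i).astype(np.uint8)) for i in range(1,n) if st[i][4]>=amin]
E
python3 - <<'E'
from h import *
import shutil
s=monitor.read_state();p=imaging.camera_params("wrist")
im,T,k=snap("wrist","w0")
for n,m in masks(im).items():
    for st,c,l in comps(m):
        ct=max(cv2.findContours(l,0,2)[0],key=cv2.contourArea); r=cv2.minAreaRect(ct)
        if n=='w':
            b=ray(cv2.boxPoints(r),T,k,.009 if st[4]<5000 else .022); print(n,st,r,'\n',b[:,:2])
        else: print(n,st,c,'top z.049:',ray(c,T,k,.029)[0])
E
python3 - <<'E'
import cv2
im=cv2.imread("pics/w0.png");cv2.imwrite("pics/w0z.png",cv2.resize(im[90:310,90:430],None,fx=2.3,fy=2.3,interpolation=cv2.INTER_CUBIC))
E
```

```text
a [134 228  12  11  88] [139.3182 232.9773] top z.049: [ 0.4375 -0.0777  0.029 ]
b [110 156  17  14 178] [118.2809 162.3652] top z.049: [0.4301 0.0166 0.029 ]
c [147 283  11  10  86] [152.3605 287.7674] top z.049: [ 0.4396 -0.1624  0.029 ]
w [  525     0   115   400 32430] ((582.0, 199.5), (399.0, 114.0), 90.0) 
 [[ 0.8923  0.1886]
 [ 1.0123  0.1886]
 [ 1.2117 -0.3835]
 [ 1.0212 -0.3842]]
w [  229    70    84   183 10616] ((271.7466735839844, 161.12188720703125), (182.88861083984375, 81.81927490234375), 88.53119659423828) 
 [[ 0.5727  0.12  ]
 [ 0.6652  0.1222]
 [ 0.6699 -0.1084]
 [ 0.5567 -0.1118]]
w [ 120  130   54   50 1585] ((147.142333984375, 154.26641845703125), (49.63817596435547, 41.265472412109375), 70.01689910888672) 
 [[ 0.4237  0.0438]
 [ 0.4756  0.0611]
 [ 0.4875  0.0022]
 [ 0.4331 -0.0169]]
w [337 130  21  56 694] ((348.071044921875, 157.4704132080078), (19.539794921875, 55.351280212402344), 3.945185899734497) 
 [[ 0.6983 -0.0162]
 [ 0.7016  0.0549]
 [ 0.726   0.0532]
 [ 0.7242 -0.018 ]]
w [ 373  156   31  104 1298] ((388.3780822753906, 207.59756469726562), (22.307170867919922, 104.4682388305664), 6.340191841125488) 
 [[ 0.7512 -0.1262]
 [ 0.7572  0.0235]
 [ 0.7858  0.0203]
 [ 0.7835 -0.1302]]
w [332 185  24  67 939] ((343.8253173828125, 218.6463623046875), (20.098384857177734, 65.83245849609375), 5.04245138168335) 
 [[ 0.6925 -0.1139]
 [ 0.6987 -0.017 ]
 [ 0.7253 -0.0194]
 [ 0.7212 -0.1167]]
w [ 139  198   49   44 1262] ((163.8275909423828, 219.0689697265625), (44.19549560546875, 37.13907241821289), 68.19859313964844) 
 [[ 0.4303 -0.0461]
 [ 0.4802 -0.0265]
 [ 0.4938 -0.0863]
 [ 0.4416 -0.1079]]
w [158 253  38  39 890] ((174.86415100097656, 272.72454833984375), (38.086299896240234, 34.031951904296875), 10.61965560913086) 
 [[ 0.4273 -0.1734]
 [ 0.4464 -0.1174]
 [ 0.4986 -0.1287]
 [ 0.4817 -0.1857]]
```

View pics/w0z.png

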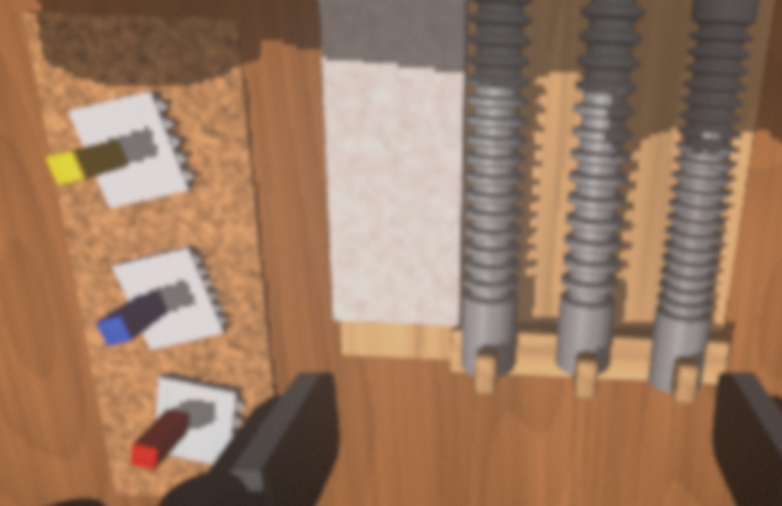

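Call:
jog_arm(
  rows=[
    [0.05,0.046,0,-1.5708,0,0,100],
    [0.05,0.046,0,-1.5708,0,0,100],
    [0.05,0.046,0,-1.5708,0,0,100],
    [0.05,0.046,0,-1.5708,0,0,100],
    [0.05,0.046,0,-1.5708,0,0,100],
    [0.05,0.046,0,-1.5708,0,0,100],
    [0.05,0.046,0,-1.5708,0,0,100],
    [0.05,0.046,0,-1.5708,0,0,100],
    [0.05,0.046,0,-1.5708,0,0,100],
    [0.05,0.046,0,-1.5708,0,0,100],
    [0.05,0.046,0,-1.5708,0,0,100],
    [0.05,0.046,0,-1.5708,0,0,100],
    [0.05,0.046,0,-1.5708,0,0,100],
  ],
)

```text
time: 1.5
tool_pos: [0.7203, 0.0, 0.1801]
tcp_rot: [0.001, 1.573, -0.001]
wrist_force: [0.4, -0.2, 0.6]
width: 1.001
```

```bash
python3 - <<'E'
from h import *
im,T,k=snap("wrist","w1"); print(T)
cv2.imwrite("pics/w1z.png",cv2.resize(im,(800,500)))
E
```

```text
[[ 0.0011  0.9519  0.3065  0.6418]
 [ 1.     -0.0015  0.0011  0.0011]
 [ 0.0015  0.3065 -0.9519  0.3208]
 [ 0.      0.      0.      1.    ]]
```

View pics/w1z.png

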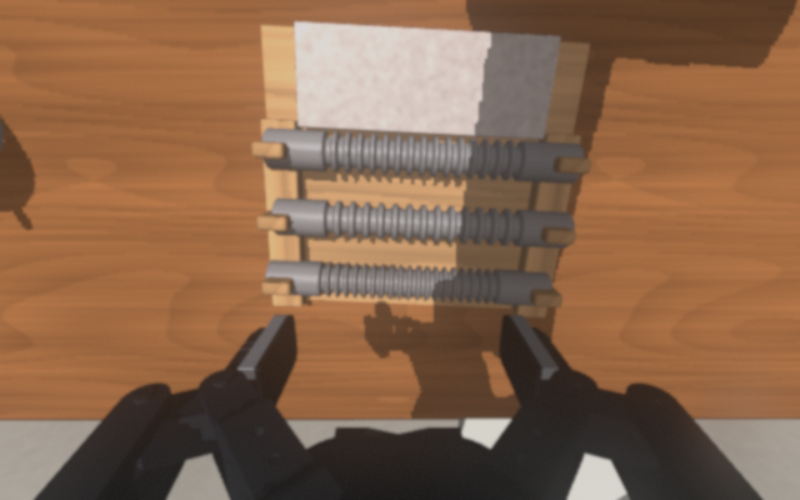

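```bash
python3 - <<'E'
from h import *
im,T,k=load("w1"); g=cv2.cvtColor(im,cv2.COLOR_BGR2GRAY).astype(np.float32)
gray=g
c=ray(np.array([[297,22],[558,38],[545,137],[300,127]])/1.25,T,k,.022)
print(c[:,:2], 'lengths',[np.linalg.norm(c[i]-c[(i+1)%4]) for i in range(4)])
# edge refinement: shelf -x edge (strong saturation change) along columns
S=cv2.cvtColor(im,cv2.COLOR_BGR2HSV)[:,:,1].astype(np.float32)
S=cv2.GaussianBlur(S,(0,0),1)
pts=[]
for u in range(245,440,6):
    v0=(22+(u*1.25-297)*16/261)/1.25
    r=np.arange(int(v0)-7,int(v0)+8); d=np.diff(S[r,u]); i=np.argmin(d); pts.append((u,r[i]+.5))
P=ray(pts,T,k,.022); f=np.polyfit(P[:,1],P[:,0],1); res=P[:,0]-np.polyval(f,P[:,1])
ok=abs(res)<.0015; f=np.polyfit(P[ok,1],P[ok,0],1); print('edge x(y)',f,ok.sum(),res.std(), 'yaw',-np.arctan(f[0]))
yaw=-np.arctan(f[0])
# y edges
for side in (0,1):
    pts=[]
    for v in range(35,95,4):
        u0=(297+3*(v-18)/80)/1.25 if side==0 else (558-13*(v-30)/80)/1.25
        r=np.arange(int(u0)-7,int(u0)+8); d=np.diff(S[v,r]); i=np.argmin(d) if side==0 else np.argmax(d); pts.append((r[i]+.5,v))
    P=ray(pts,T,k,.022); fy=np.polyfit(P[:,0],P[:,1],1); 
    print('side',side,'y at x=.61',np.polyval(fy,.61),'yaw',np.arctan(fy[0]),(P[:,1]-np.polyval(fy,P[:,0])).std())
E
```

```text
[[ 0.5624 -0.0725]
 [ 0.5729  0.1211]
 [ 0.6433  0.1203]
 [ 0.6355 -0.0766]] lengths [np.float64(0.1939061135971933), np.float64(0.07037659117605617), np.float64(0.19705957138778543), np.float64(0.07317101338426574)]
edge x(y) [0.0488 0.565 ] 33 0.00026774759272104893 yaw -0.048752995286082124
side 0 y at x=.61 -0.07752081210346476 yaw -0.04749300403205416 0.00026437173142065143
side 1 y at x=.61 0.12090048359638343 yaw -0.05474966621109524 0.0002818325646783547
```

```bash
cat >> h.py <<'E'
YAW=-0.049; ORG=np.array([.6581,.0194]); RS=np.array([[np.cos(YAW),-np.sin(YAW)],[np.sin(YAW),np.cos(YAW)]])
def s2w(p): return np.asarray(p)@RS.T+ORG
def w2s(p): return (np.asarray(p)-ORG)@RS
E
python3 - <<'E'
from h import *
im,T,k=load("w1"); g=cv2.cvtColor(im,cv2.COLOR_BGR2GRAY).astype(np.float32)
y=np.arange(-.066,.066,.0005)
for xs in (0,.056,.112):
  best=None
  pr=[]
  for dx in (-.004,-.002,0,.002,.004):
    W=s2w(np.c_[np.full_like(y,xs+dx),y]); W=np.c_[W,np.full(len(y),.041)]
    u=proj(W,T,k).astype(np.float32); pr.append(cv2.remap(g,u[:,:1],u[:,1:],cv2.INTER_LINEAR)[:,0])
  p=np.mean(pr,0); p=p-cv2.GaussianBlur(p[None],(0,0),14)[0]; p/=np.sqrt(cv2.GaussianBlur((p**2)[None],(0,0),20)[0])
  for L in np.arange(.007,.0135,.00025):
    a=abs(np.mean(p*np.exp(-2j*np.pi*y/L)));
    if best is None or a>best[0]: best=(a,L,np.angle(np.mean(p*np.exp(-2j*np.pi*y/L))))
  print(xs,best,{P:round(abs(np.mean(p*np.exp(-2j*np.pi*y/P*1000))),2) for P in (8,10,12)})
  if xs==0:
    from scipy.signal import find_peaks
    m=find_peaks(-p,distance=10)[0]; print('minima',y[m]*1e3,'values',p[m]); q=find_peaks(p,distance=10)[0]; print('max',y[q]*1e3)
W=np.array([s2w((-.045,-.066)),s2w((.02,.066))]); 
u=proj(np.c_[W,[.022,.022]],T,k); print(u)
u0=int(u[:,0].min());u1=int(u[:,0].max());c=im[85:150,u0:u1]; cv2.imwrite("pics/sp.png",cv2.resize(c,None,fx=4,fy=4,interpolation=cv2.INTER_CUBIC)); print(c.shape,u0)
E
```

```text
0 (np.float64(0.3434054015318656), np.float64(0.009500000000000001), np.float64(2.1927759319216316)) {8: np.float64(0.04), 10: np.float64(0.07), 12: np.float64(0.05)}
minima [-65.  -55.5 -46.  -35.5 -26.  -16.   -6.5   3.5   9.   19.   28.5  39.
  48.5  58.5] values [-1.939  -2.0659 -1.8946 -2.0448 -1.9973 -1.904  -1.6194 -1.324  -1.3993
 -1.38   -0.8387 -1.8146 -1.057  -1.4662]
max [-62.  -52.5 -43.  -32.5 -23.  -13.5  -8.5  -3.5   6.   16.   21.   26.
  35.   45.5  55.   64.5]
0.056 (np.float64(0.28211832576014595), np.float64(0.012500000000000004), np.float64(-2.7496901859662826)) {8: np.float64(0.02), 10: np.float64(0.08), 12: np.float64(0.15)}
0.112 (np.float64(0.3652927253990056), np.float64(0.00825), np.float64(2.794508701586409)) {8: np.float64(0.26), 10: np.float64(0.01), 12: np.float64(0.1)}
[[270.9656  73.7577]
 [397.1472 147.6307]]
(65, 127, 3) 270
```

View pics/sp.png

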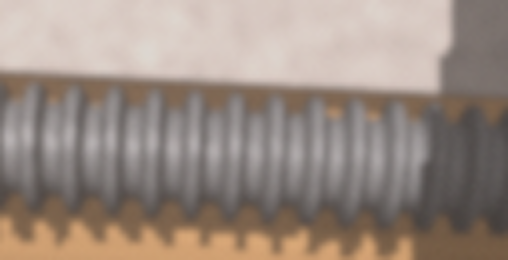

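The front spindle's rings measure about 10 mm apart; the other two measure about 12 and 8. So yellow leaf b is the likely fit and I'll try it first. Next, a close look at it.

Call:
jog_arm(
  rows=[
    [0,0.015,-0.05,0,0,0,70],
    [0.0,0.015,-0.1,0,0,0,50],
    [0.01,0.015,-0.15,0,0,0,50],
    [0.02,0.015,-0.2,0,0,0,50],
    [0.03,0.015,-0.25,0,0,0,50],
    [0.04,0.015,-0.28,0,0,0,50],
    [0.04,0.015,-0.28,0,0,0,50],
    [0.04,0.015,-0.28,0,0,0,50],
    [0.04,0.015,-0.28,0,0,0,50],
    [0.04,0.015,-0.28,0,0,0,50],
  ],
)

```text
time: 2.55
tool_pos: [0.4424, 0.0154, 0.1418]
tcp_rot: [0.002, 1.57, -0.001]
wrist_force: [0.0, -0.4, -0.4]
width: 0.501
```

```bash
python3 - <<'E'
from h import *
im,T,k=load("w1")
P=ray([(270+u/4-.375,85+(90+(u-33)*.04)/4) for u in (33,73,115,155,195,236,277,318,360,398)],T,k,.029)
y=w2s(P[:,:2]); print('crests',y*1e3, 'pitch',np.polyfit(np.arange(10),y[:,1]*1e3,1))
im,T,k=snap("wrist","w2"); print(T[:3,3])
for n,m in masks(im).items():
    for st,c,l in comps(m,200):
        print(n,st,c,ray(c,T,k,.029)[0])
cv2.imwrite("pics/w2z.png",cv2.resize(im,(800,500)))
E
```

```text
crests [[-14.1385 -58.2259]
 [-14.2347 -48.4149]
 [-14.3357 -38.1035]
 [-14.432  -28.2739]
 [-14.5284 -18.4352]
 [-14.6273  -8.341 ]
 [-14.7263   1.7627]
 [-14.8254  11.8761]
 [-14.927   22.246 ]
 [-15.019   31.6371]] pitch [ 10.0212 -58.3226]
[0.3635 0.0165 0.2823]
a [212 199  18  18 220] [220.2136 207.5773] [ 0.4541 -0.0764  0.029 ]
b [313 183  18  26 372] [321.3817 196.4032] [0.4431 0.0197 0.029 ]
c [122 201  17  17 227] [130.0396 209.3392] [ 0.4557 -0.1625  0.029 ]
w [ 292  170   63   57 2111] [323.7395 197.6248] [0.4443 0.022  0.029 ]
w [ 203  176   66   57 1982] [239.4228 204.1478] [ 0.4506 -0.0579  0.029 ]
w [ 125  178   60   56 1844] [158.4539 206.0163] [ 0.4524 -0.1348  0.029 ]
w [ 267  290   99   57 4116] [311.8618 319.138 ] [0.5837 0.0097 0.029 ]
```

View pics/w2z.png

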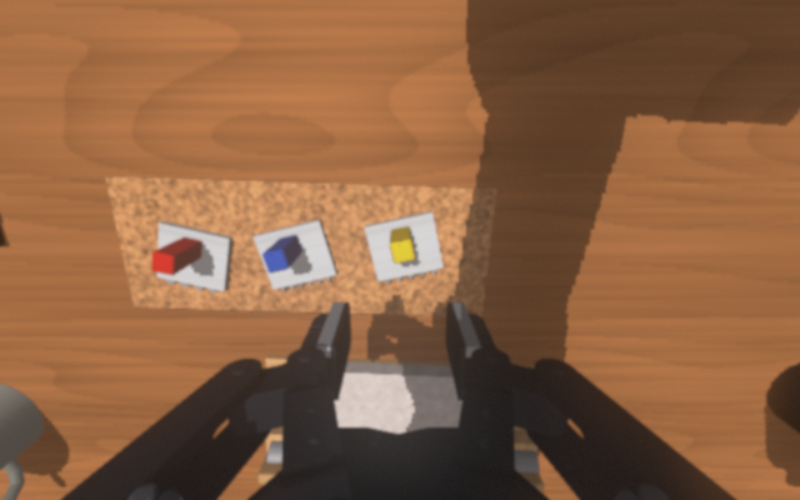

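```bash
cat >> h.py <<'E'
def leaf(im,T,k,n,z=.009,amin=300):
    """plate centre-ish, yaw (leaf x axis vs world x), from world-mapped contour; handle from colour"""
    M=masks(im); hc=max(comps(M[n],60),key=lambda c:c[0][4]); hu=hc[1]
    m=M['w']|M[n]; best=min(comps(m,amin),key=lambda c:0 if c[2][int(hu[1]),int(hu[0])] else 1)
    ct=max(cv2.findContours(best[2],0,1)[0],key=cv2.contourArea)[:,0]
    W=ray(ct,T,k,z)[:,:2]*1e3
    r=cv2.minAreaRect(W.astype(np.float32)); b=cv2.boxPoints(r)
    e=b[1]-b[0]; a=np.arctan2(e[1],e[0]); a=(a+np.pi/4)%(np.pi/2)-np.pi/4
    t=comps(M[n],60); hm=max(t,key=lambda c:c[0][4])[2]
    hct=max(cv2.findContours(hm,0,1)[0],key=cv2.contourArea)[:,0]
    return r,a,b,hct
E
python3 - <<'E'
from h import *
im,T,k=load("w2")
for n in 'bac':
    r,a,b,hct=leaf(im,T,k,n); x=np.array([np.cos(a),np.sin(a)]);yv=np.array([-x[1],x[0]])
    print(n,'ctr',np.array(r[0]),'size',r[1],'yaw',a)
    bx=(b@x); by=b@yv
    # back edge x, sides -> handle = back+14, mid y
    print('  handle from plate', x*(bx.min()+14)+yv*by.mean())
    H=ray(hct,T,k,.049)[:,:2]*1e3; print('  hx',(H@x).min()-x@(x*(bx.min())),(H@x).max()-bx.min(),'hy',(H@yv).min()-by.mean(),(H@yv).max()-by.mean())
E
```

```text
b ctr [452.0706  21.9893] size (52.06190490722656, 56.42547607421875) yaw 0.22197467
  handle from plate [440.3349  19.3406]
  hx -0.7996868384382196 21.55110778155057 hy -6.4717902312277715 7.811451445670869
a ctr [459.1248 -66.6911] size (52.02672576904297, 57.15967559814453) yaw 0.24478441
  handle from plate [447.4695 -69.6026]
  hx 6.70853302323485 20.498283464261533 hy -5.96877896685038 7.102931766504952
c ctr [452.0706  21.9893] size (52.06190490722656, 56.42547607421875) yaw 0.22197467
  handle from plate [440.3349  19.3406]
  hx -22.791607793103537 -6.968126381071841 hy -174.09694951234454 -157.2598968798328
```

Call:
jog_arm(
  rows=[
    [0.04,0.0042,-0.002,-0.11,0,0,50],
    [0.07,0.0042,-0.002,-0.222,0,0,50],
    [0.1,0.0042,-0.002,-0.222,0,0,50],
    [0.115,0.0042,-0.002,-0.222,0,0,50],
    [0.123,0.0042,-0.002,-0.222,0,0,50],
    [0.123,0.0042,-0.002,-0.222,0,0,50],
    [0.123,0.0042,-0.002,-0.222,0,0,30],
    [0.123,0.0042,-0.002,-0.222,0,0,20],
    [0.123,0.0042,-0.002,-0.222,0,0,10],
    [0.123,0.0042,-0.002,-0.222,0,0,0],
    [0.123,0.0042,-0.002,-0.222,0,0,0],
    [0.123,0.0042,-0.002,-0.222,0,0,0],
    [0.123,0.0042,-0.002,-0.222,0,0,0],
  ],
  force=30,
)

```text
time: 3.9
tool_pos: [0.4417, 0.0196, 0.0199]
tcp_rot: [-0.173, 1.561, 0.172]
wrist_force: [0.6, -1.4, 6.8]
width: 0.181
```

Call:
jog_arm(
  rows=[
    [-0.02,0,0,0,0,0,0],
    [-0.06,0,0,0,0,0,0],
    [-0.06,-0.007,0.03,0.07,0,0,0],
    [-0.06,-0.014,0.06,0.14,0,0,0],
    [-0.06,-0.022,0.095,0.2,0,0,0],
    [-0.06,-0.03,0.13,0.271,0,0,0],
    [-0.06,-0.0349,0.1524,0.271,0,0,0],
    [-0.06,-0.0349,0.1524,0.271,0,0,0],
    [-0.06,-0.0349,0.1524,0.271,0,0,0],
    [-0.06,-0.0349,0.1524,0.271,0,0,0],
  ],
)

```text
time: 4.9
tool_pos: [0.5961, 0.0189, 0.0796]
tcp_rot: [0.04, 1.57, -0.04]
wrist_force: [-0.5, -0.5, -0.9]
width: 0.186
```

```bash
python3 - <<'E'
from h import *
s=monitor.read_state(); print(s['tool_pos'],s['wrist_force'],R.from_rotvec(s['tcp_rot']).as_matrix(),'stand',w2s(s['tool_pos'][:2]))
im,T,k=snap("side","s1"); im2,T2,k2=snap("wrist","w3")
p=proj(np.r_[s['tool_pos'][:2],.03],T,k)[0].astype(int); print(p)
a=cv2.resize(im[p[1]-60:p[1]+60,p[0]-80:p[0]+80],(640,480),interpolation=cv2.INTER_CUBIC)
cv2.imwrite("pics/s1z.png",a)
E
```

```text
[0.5961 0.0189 0.0796] [-0.5268 -0.5444 -0.9457] [[ 0.0006  0.0507  0.9987]
 [-0.      0.9987 -0.0507]
 [-1.      0.      0.0006]] stand [-0.0618 -0.0036]
[332 206]
```

View pics/s1z.png

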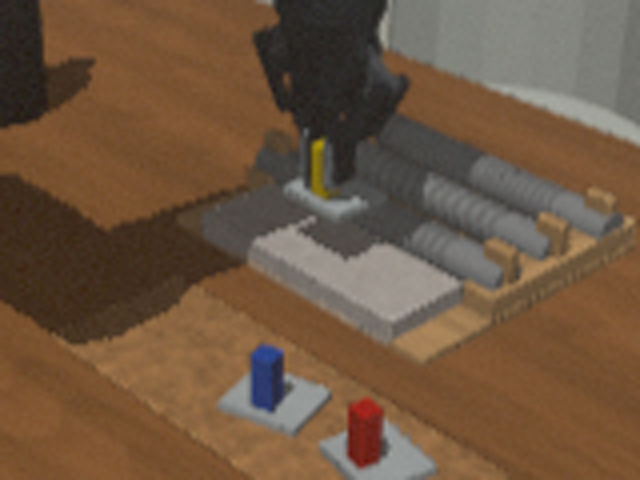

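The leaf is held flat above the shelf. Lowering it now.

Call:
jog_arm(
  rows=[
    [0.02,0.0003,0.0,0,0,0,0],
    [0.032,0.0003,0.0,0,0,0,0],
    [0.036,0.0003,0,0,0,0,0],
    [0.038,0.0003,0,0,0,0,0],
    [0.039,0.0003,0,0,0,0,0],
    [0.04,0.0003,0,0,0,0,0],
    [0.0405,0.0003,0,0,0,0,0],
    [0.0405,0.0003,0,0,0,0,0],
  ],
)

```text
time: 5.8
tool_pos: [0.5968, 0.0191, 0.0398]
tcp_rot: [0.04, 1.568, -0.04]
wrist_force: [-0.5, 0.4, -1.5]
width: 0.183
```

Call:
jog_arm(
  rows=[
    [0.0005,0,0,0,0,0,0],
    [0.001,0,0,0,0,0,0],
    [0.0013,0,0,0,0,0,0],
    [0.0013,0,0,0,0,0,0],
    [0.0013,0,0,0,0,0,0],
  ],
)

```text
time: 6.3
tool_pos: [0.597, 0.0192, 0.0389]
tcp_rot: [0.04, 1.568, -0.04]
wrist_force: [-1.5, -0.1, 3.5]
width: 0.182
```

Call:
jog_arm(
  rows=[
    [0,0,0.001,0,0,0,0],
    [0,0,0.002,0,0,0,0],
    [0,0,0.003,0,0,0,0],
    [0,0,0.004,0,0,0,0],
    [0,0,0.0045,0,0,0,0],
    [0,0,0.005,0,0,0,0],
    [0,0,0.0055,0,0,0,0],
    [0,0,0.0055,0,0,0,0],
  ],
)

```text
time: 7.1
tool_pos: [0.6027, 0.0188, 0.0389]
tcp_rot: [0.04, 1.568, -0.04]
wrist_force: [-1.9, 0.3, 1.9]
width: 0.179
```

Call:
jog_arm(
  rows=[
    [0,0,0.0004,0,0,0,0],
    [0,0,0.0008,0,0,0,0],
    [0,0,0.0012,0,0,0,0],
    [0,0,0.0016,0,0,0,0],
    [0,0,0.0016,0,0,0,0],
  ],
)

```text
time: 7.6
tool_pos: [0.6044, 0.0188, 0.0389]
tcp_rot: [0.04, 1.567, -0.04]
wrist_force: [-2.2, -0.8, 2.9]
width: 0.179
```

Call:
jog_arm(
  rows=[
    [0,0,0.0004,0,0,0,0],
    [0,0,0.0008,0,0,0,0],
    [0,0,0.0012,0,0,0,0],
    [0,0,0.0016,0,0,0,0],
    [0,0,0.0016,0,0,0,0],
  ],
)

```text
time: 8.1
tool_pos: [0.6062, 0.0187, 0.039]
tcp_rot: [0.04, 1.567, -0.04]
wrist_force: [-1.9, 0.9, 2.7]
width: 0.179
```

Call:
jog_arm(
  rows=[
    [0,0,0.0004,0,0,0,0],
    [0,0,0.0008,0,0,0,0],
    [0,0,0.0012,0,0,0,0],
    [0,0,0.0012,0,0,0,0],
  ],
)

```text
time: 8.5
tool_pos: [0.6066, 0.0186, 0.039]
tcp_rot: [0.04, 1.569, -0.04]
wrist_force: [-5.0, -0.1, 4.6]
width: 0.179
```

Call:
jog_arm(
  rows=[
    [0,0.0003,-0.0003,0,0,0,0],
    [0,0.0006,-0.0003,0,0,0,0],
    [0,0.0009,-0.0003,0,0,0,0],
    [0,0.0012,-0.0003,0,0,0,0],
    [0,0.0012,-0.0003,0,0,0,0],
  ],
)

```text
time: 9.0
tool_pos: [0.6066, 0.0189, 0.039]
tcp_rot: [0.039, 1.568, -0.041]
wrist_force: [-1.8, -5.5, 2.3]
width: 0.182
```

Call:
jog_arm(
  rows=[
    [0,-0.0003,0,0,0,0,0],
    [0,-0.0006,0,0,0,0,0],
    [0,-0.0009,0,0,0,0,0],
    [0,-0.0012,0,0,0,0,0],
    [0,-0.0015,0,0,0,0,0],
    [0,-0.0015,0,0,0,0,0],
  ],
)

```text
time: 9.6
tool_pos: [0.6068, 0.0176, 0.039]
tcp_rot: [0.039, 1.568, -0.041]
wrist_force: [0.1, 0.1, 0.6]
width: 0.178
```

Call:
jog_arm(
  rows=[
    [0,-0.0003,0,0,0,0,0],
    [0,-0.0006,0,0,0,0,0],
    [0,-0.0009,0,0,0,0,0],
    [0,-0.0012,0,0,0,0,0],
    [0,-0.0012,0,0,0,0,0],
  ],
)

```text
time: 10.1
tool_pos: [0.6069, 0.0165, 0.0389]
tcp_rot: [0.039, 1.567, -0.04]
wrist_force: [0.4, 1.6, -0.0]
width: 0.182
```

Call:
jog_arm(
  rows=[
    [0,-0.0003,0,0,0,0,0],
    [0,-0.0006,0,0,0,0,0],
    [0,-0.0009,0,0,0,0,0],
    [0,-0.0012,0,0,0,0,0],
    [0,-0.0012,0,0,0,0,0],
  ],
)

```text
time: 10.6
tool_pos: [0.6068, 0.0163, 0.039]
tcp_rot: [0.04, 1.567, -0.039]
wrist_force: [0.6, 6.2, -0.1]
width: 0.181
```

The free play in y runs from 0.0164 to 0.0188, so the teeth are in the grooves but not yet home. I'll centre and push in.

Call:
jog_arm(
  rows=[
    [0,0.0006,0,0,0,0,0],
    [0,0.0011,0,0,0,0,0],
    [0,0.0013,0.0004,0,0,0,0],
    [0,0.0013,0.0008,0,0,0,0],
    [0,0.0013,0.0012,0,0,0,0],
    [0,0.0013,0.0012,0,0,0,0],
  ],
)

```text
time: 11.2
tool_pos: [0.6076, 0.0171, 0.039]
tcp_rot: [0.04, 1.569, -0.04]
wrist_force: [-3.3, -1.7, 3.6]
width: 0.179
```

Call:
jog_arm(
  rows=[
    [0,0,0.0004,0,0,0,0],
    [0,0,0.0008,0,0,0,0],
    [0,0,0.0012,0,0,0,0],
    [0,0,0.0012,0,0,0,0],
  ],
)

```text
time: 11.6
tool_pos: [0.6077, 0.0171, 0.039]
tcp_rot: [0.04, 1.571, -0.04]
wrist_force: [-6.3, -0.5, 6.3]
width: 0.18
```

Call:
jog_arm(
  rows=[
    [0,0.0003,-0.0002,0,0,0,0],
    [0,0.0006,-0.0002,0,0,0,0],
    [0,0.001,-0.0002,0,0,0,0],
    [0,0.001,-0.0002,0,0,0,0],
  ],
)

```text
time: 12.0
tool_pos: [0.6077, 0.0178, 0.039]
tcp_rot: [0.039, 1.571, -0.04]
wrist_force: [-2.9, -4.0, 2.3]
width: 0.184
```

Call:
jog_arm(
  rows=[
    [0,-0.0004,0,0,0,0,0],
    [0,-0.0008,0,0,0,0,0],
    [0,-0.0012,0,0,0,0,0],
    [0,-0.0012,0,0,0,0,0],
  ],
)

```text
time: 12.4
tool_pos: [0.6077, 0.0174, 0.039]
tcp_rot: [0.04, 1.571, -0.039]
wrist_force: [-2.0, 3.6, 1.7]
width: 0.179
```

Call:
jog_arm(
  rows=[
    [0,0.0002,0.0004,0,0,0,0],
    [0,0.0002,0.0008,0,0,0,0],
    [0,0.0002,0.0012,0,0,0,0],
    [0,0.0002,0.0012,0,0,0,0],
  ],
)

```text
time: 12.8
tool_pos: [0.6078, 0.0174, 0.0391]
tcp_rot: [0.04, 1.573, -0.039]
wrist_force: [-6.4, 0.7, 5.9]
width: 0.18
```

The leaf stops at x 0.6078 with only about ±0.3 mm of y play, which matches fully home. Releasing and checking from above.

Call:
jog_arm(
  rows=[
    [0,0,0,0,0,0,0],
    [0,0,0,0,0,0,15],
    [0,0,0,0,0,0,25],
    [0,0,0,0,0,0,40],
    [0,0,0,0,0,0,50],
    [0,0,0,0,0,0,50],
    [-0.02,0,0,0,0,0,50],
    [-0.06,0,0,0,0,0,50],
    [-0.1,0,0.04,0,0,0,50],
    [-0.12,0,0.08,0,0,0,50],
    [-0.12,0,0.1,0,0,0,50],
    [-0.12,0,0.1,0,0,0,50],
    [-0.12,0,0.1,0,0,0,50],
  ],
)

```text
time: 14.1
tool_pos: [0.7073, 0.0123, 0.1578]
tcp_rot: [0.04, 1.575, -0.04]
wrist_force: [-0.5, 0.5, -0.8]
width: 0.5
```

```bash
python3 - <<'E'
from h import *
im,T,k=snap("wrist","w4"); print(T[:3,3])
u=proj(np.r_[s2w((-.04,0)),.03],T,k)[0].astype(int); print(u)
v0=max(0,u[1]-60); u0=u[0]-85
cv2.imwrite("pics/w4z.png",cv2.resize(im[v0:v0+110,u0:u0+170],None,fx=4.5,fy=4.5,interpolation=cv2.INTER_CUBIC)); print(u0,v0)
E
```

```text
[0.6293 0.0172 0.2987]
[321  95]
236 35
```

View pics/w4z.png

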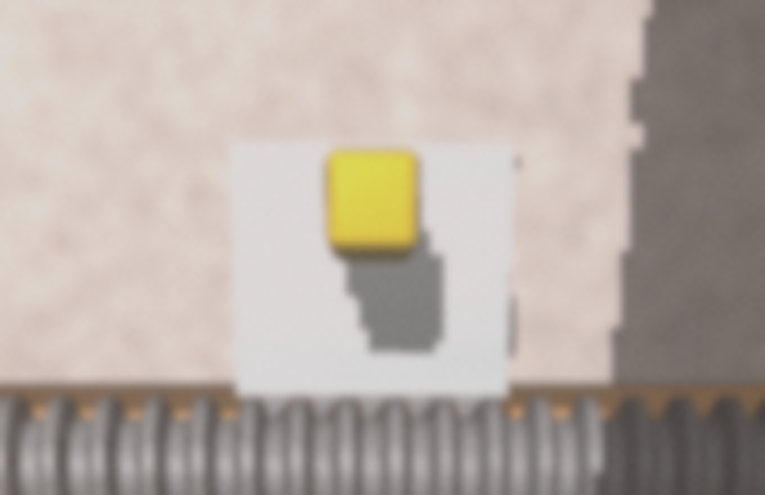

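```bash
python3 - <<'E'
from h import *
im,T,k=load("w4")
px=lambda a:np.array(a)/4.5+[236,35]-.39
for n,a,z in [("plate front L,R",[[238,397],[508,397]],.028),("plate back L,R",[[236,142],[514,145]],.028),("shelf +x edge L,R",[[30,384],[560,384]],.022)]:
    print(n,w2s(ray(px(a),T,k,z)[:,:2])*1e3)
s=monitor.read_state(); print(s['time'],s['tool_pos'],s['wrist_force'])
E
```

```text
plate front L,R [[-16.5089 -30.7144]
 [-16.4538  24.8317]]
plate back L,R [[-64.3808 -29.5295]
 [-63.81    24.5007]]
shelf +x edge L,R [[-18.9149 -74.8117]
 [-18.8065  36.2852]]
14.15 [0.7064 0.0124 0.1573] [-0.4189 -0.3299  0.3413]
```

The plate's front edge is about 2.4 mm past the shelf edge (2.0 expected when home), its back edge is at -64 mm (-64 expected), and it is square to the spindle. Handing in.

```bash
python3 -c "
from workcell import finish_job; print(finish_job())"
```

```text
the job is handed in; nothing more can be done
None
```

Leaf b (yellow, 10 mm pitch) fits the front spindle. I left it released on the shelf, meshed home in the thread, and handed the job in at about 14 s of the 72 s allowed.

- **Choosing the leaf:** in the wrist picture the front spindle's rings measured 10.0 mm apart, and the two spares came out near 12 and 8 mm. I tried b first, and since it seated I did not try a and c on the thread. They stayed on the cork mat, where they started.
- **Seating by feel:** the first push met about 5 N, with 2.4 mm of play along the spindle, so the teeth were in the grooves but not home. I centred the leaf and pushed again. It stopped with play of about 0.5 mm, and no wrist force reading between moves went above about 7 N.
- **Depth:** the arm's position puts the tips at stand x of about -11.6 mm, against a limit of -13.1 mm.
- **Last picture (leaf released):**
  - The plate's back edge is at -64.1 mm (-64 expected when home).
  - The front edge is about 2.4 mm past the shelf edge (2.0 expected).
  - The plate is square to the spindle within about 0.01 rad.
- **Disagreements:** the picture's stand position, including the shelf edge, is about 0.5 to 1 mm off the nominal figures, which is within the calibration.
- **Not rechecked:** I took no last picture of leaves a and c or of the flask, phone and mug. The arm was not near the flask, phone or mug and did not touch a or c.

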